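# Set a board frame's width by counted crank turns

### The job

Set the width of the board-holding frame for the next batch. Turn the upright crank clockwise until the moving rail just comes up against its orange closed stop, without forcing it; then, once the crank's play is taken up and the rail starts to move, wind it back out exactly three full turns counter-clockwise. Then swing the red clamp lever clockwise until it is tight, and leave the parts lying about where they are.

Things in the scene. Friction and masses are not known exactly. Their poses are not given: they have to be found in the camera images.
- frame: aluminium board-holding frame fixed on the bench, base plate 300 x 360 mm, top at 22 mm; origin under its centre at bench height, x away from the robot at yaw 0, y left, z up. A moving rail (top 90 mm high) slides along x on guide rods, driven by a screw from a grey gearbox 62 mm square (top 90 mm) under the crank. Only crank and clamp lever stand higher than 105 mm
- crank_axis (a point): on the crank's vertical axis, 102 mm above the bench, at x -75, y +130 mm of the frame. The level arm's top is 110 mm high; nothing blocks it all round. Clockwise from above winds the rail in (+x), counter-clockwise out, 1 mm a turn. Worn coupling play, 30 to 90 degrees of crank angle: in it the crank turns almost freely (about 1 N at the handle), then the screw's steady drag is felt, about 9 N
- crank_grip (a point): on the axis of the crank's black upright handle, 148 mm above the bench (handle 24 mm in diameter, 60 mm tall, from 113 to 173 mm), 55 mm from the crank's axis. It spins freely on its pin, so the grasp need not turn with the crank. Hold it firmly: a weak grip slips off it at the stop. Starting angle varies
- rail_face (a point): +x face of the moving rail's blue slide block, 47 mm above the bench, at y -130 mm of the frame; meets stop_face when the rail is closed. Starts a third of a turn to rather more than one turn out. Its measured place is too coarse to count turns by
- stop_face (a point): -x face of the orange buffer (26 mm in diameter) on the stop collar, fixed to the frame, axes as the frame's. The buffer yields: past first touch the force at the handle rises steadily, about 6.5 N per 10 degrees, on top of the screw's drag; 0.07 mm (25 degrees of crank, about 25 N at the handle in all) is too much
- clamp (a joint): angle of the red clamp lever, rad: 0 = open (arm along -x of the frame), grows clockwise from above, tight at its firm end at 1.4 (arm nearly along +y, over the rail). About 4 N at the knob turn it; it stays where it is left. Starts between 0 and 0.3
- clamp_ball (a point): in the upright round knob at the tip of the clamp lever, 153 mm above the bench: 20 mm in diameter, 58 mm tall (115 to 173 mm), 68 mm from the lever's axis; beside it the lever's arm is 12 mm thick, its top 127 mm high
- clamp_hinge (a point): on the clamp lever's vertical axis at the foot of its hub, 105 mm above the bench, on the rail's slide block, moving with the rail
- carrier: green relay carrier with black relays and blue terminals, 220 x 76 mm, 50 mm tall, lying loose; origin under its centre, x along its length. Bystander
- driver: screwdriver, 200 mm long, lying loose along its own x axis. Bystander
- strip: blue terminal strip, 24 x 120 mm, 20 mm tall, lying loose; origin under its centre. Bystander

How it is judged:
On the way, in this order (a step that is already met when the one before it is completed fails the run):
1. the moving rail is wound in against its closed stop (x of rail_face in the frame of stop_face above -3e-05 m), for 0.2 s.
2. the rail is wound back out three turns, with the clamp lever still open (x of rail_face in the frame of stop_face between -0.0031 and -0.0029 m and value of joint clamp below 0.5 rad), for 0.2 s.
At the end, for the whole second after the job is handed in: the moving rail stands three screw turns out from its closed stop, within a tenth of a turn (gap 3 mm, within 0.1 mm), and the clamp lever is tight (turned past 1.25 rad) (x of rail_face in the frame of stop_face between -0.0031 and -0.0029 m and value of joint clamp above 1.25 rad); the robot touches nothing.
It fails at once if the rail is forced into its closed stop, squashing the buffer by more than 0.07 mm (about 25 N at the handle) (x of rail_face in the frame of stop_face above 7e-05 m).
It fails at once if a bystander (carrier, screwdriver or terminal strip) is moved by more than 15 mm (distance of any of carrier, driver, strip from where it was at the start of the episode above 0.015 m).
It also fails if it takes over 72 s, if anything falls off the work surface, if the arm or the gripper's body presses on something with over 40 N, if the wrist force passes 120 N, or if a joint passes its speed limit or range.

### The arm

A 6-joint arm with a two-finger parallel gripper is mounted at the origin on the work surface. World frame = base frame: x ahead of the robot, y to its left, z up, the work surface at z = 0. Lengths are in m, angles in rad, forces in N, time in s.
With the tool pointing down it reaches from about 0.35 to 0.775 m from the base axis. Payload 5.5 kg.
Tool frame: the origin (TCP) lies midway between the tips of the shut fingers; the grasp point (between the pads) lies grip_point_offset behind it (grip_point_offset is the distance from the TCP to the grasp point, in m); z points along the fingers, y is the direction in which the jaws open and shut (so a half turn about z gives the same grasp; the last joint's range is limited). The gripper opens to 85 mm and grips with 20 to 120 N. Pads are 22 mm wide; open, the fingers measure 114 mm over their backs; the gripper's body (76 mm by 85 mm) begins 54 mm behind the grasp point. The pads swing forward as they close: fully open they stand 13 mm farther back than shut.
Start: joints at [-1.396, 0.313, 0.046, 1.304, 0, 1.431], TCP at [0.178, -0.547, 0.231] pointing down, gripper open.
Joint ranges: [-2.76, 2.76], [-0.86, 1.69], [-1.03, 1.26], [-2.2, 2.34], [-1.47, 1.5], [-3.14, 3.14]. Speed limits (rad/s): [2.57, 2.57, 3.14, 3.14, 3.14, 3.14].

### API

Orientations are given as a unit quaternion [w, x, y, z].
In Python, from workcell import * gives the robot as it stands.
- The arm moves only by the tool send_rows, never from a script. Its argument "series" is one flat list of numbers, 7 for each row, row after row: the shift along the tool's x, y, z in cm, then the turn, a rotation vector about the tool's x, y, z in degrees, then the opening, from 0 (shut) to 1 (fully open). A call has 1 to 10 rows; each row is the pose to reach, as a shift and turn from the pose commanded when the call began, along the tool's axes at that moment; what a row does not reach only later rows make up. A row lasts 1/12 s, in which the tool goes at most 41.7 mm and 7.16 degrees, less where a joint would pass 70% of its speed; a pose out of reach is approached as far as the arm can. A call with a gripper value outside its range is refused whole. The fingers move at their own pace and stop on an object; "newtons" is the grip in N (left out, the last holds). Time passes only in rows, so rows that repeat a pose let the fingers close. It gives the time, the measured TCP pose, the force and the opening at its end, in the units of the state.
- get_state(): the state, without advancing time (a new reading comes with each control period).
- read_camera(name): name is "scene" or "top" or "wrist"; returns the picture (384x512x3 uint8, blue, green, red); there is no depth.
- camera_info(name): a dict with "K" (3x3 intrinsics, pixels), "D" ([k1, k2, p1, p2, k3] as OpenCV has them; the pictures are not rectified), "xyz" and "attitude" of the camera in the world. Camera axes: x right, y down, z forward; pixel columns grow to the right and rows downward; lengths in m; the calibration is good to about 2 mm. A picture is of the moment at which its call begins: read the wrist's pose just before it. camera_info takes no time and is no camera call; for the wrist camera it gives the pose at the moment of the call.
- hand_in(): hands the job in, once; it reports no verdict.
Trained networks look in the newest picture that a camera, given by its name, has taken for a name from the list of things; names that differ only in an ending like _2 or _b are one class to them, and where a whole thing is asked for, a point or a joint stands for the part that bears it (a point fixed in the world has none). Each returns a list of dicts, best first, with "p" (0 to 1); they miss things now and then, are a little off and sometimes report something else, mostly with a low value. They report only what shows in the picture. A call takes as long as a camera call.
- silhouettes(camera, label): "pixels" (384x512 bool, what is visible of it) and "box" ([left, top, width, height] in pixels, round what is visible of it).
The state is a dict: "clock": time; "joint_pos": joint angles; "qvel": joint speeds; "tau": joint torques, N m; "tcp_pos": TCP position; "orientation": TCP orientation; "wrist_force": force on the tool from outside, world axes, zero at the start; "ft_torque": the same for the moment, N m; "finger_gap": finger opening in m.
Only numpy, scipy, OpenCV 4.12 (cv2) and the standard library are available. Lean on these libraries where they do the work, as an engineer would, in place of code of your own. Each camera call takes 0.05 s, during which the arm holds its last target. There are 200 camera calls.

## Working session

There is one attempt and no reset: what is moved stays moved. The work goes in short steps, Python scripts to look and compute and a tool call to move; the robot and the scene stay as the last step left them, time stands still between calls to the robot, and variables do not carry over. Pictures are saved under pics/ and viewed, about 8 in all and at most 12, crops included, and the job is handed in when it is done.

Besides the shell and the picture viewer there is one more tool, called after "Request:" as name(argument=value, ...) on one line, values as JSON. send_rows: Moves the arm, as the interface text tells. Its arguments: {"type":"object","properties":{"series":{"type":"array"},"newtons":{"type":"number"}},"required":["series"]}

```bash
ls; mkdir -p pics
cat > h.py <<'E'
from workcell import *
import numpy as np, cv2
from scipy.spatial.transform import Rotation as R
def rot(q): return R.from_quat([q[1],q[2],q[3],q[0]]).as_matrix()
def cam(n):
    c=camera_info(n); a=np.array(c["attitude"],float)
    return np.array(c["K"],float),np.array(c["D"],float),np.array(c["xyz"],float),(rot(a) if a.size==4 else a.reshape(3,3))
def at_z(n,uv,z,c=None):
    K,D,t,M=c or cam(n)
    p=cv2.undistortPoints(np.array([[uv]],float),K,D)[0,0]
    d=M@np.array([p[0],p[1],1]); return t+d*(z-t[2])/d[2]
def proj(n,P,c=None):
    K,D,t,M=c or cam(n)
    r=cv2.Rodrigues(M.T)[0]; return cv2.projectPoints(np.array(P,float).reshape(-1,3),r,-M.T@t,K,D)[0][:,0]
E
python3 - <<'E'
from h import *
s=get_state(); print(s); print(camera_info("top")); print(camera_info("scene"))
try: print(grip_point_offset)
except Exception as e: print(e)
for n in ["top","scene"]:
    im=read_camera(n); cv2.imwrite(f"pics/{n}0.png",im)
    for l in ["frame","crank_grip","clamp_ball","rail_face","stop_face","carrier","driver","strip"] if n=="top" else ["crank_grip","clamp_ball"]:
        try:
            for r in silhouettes(n,l)[:2]:
                ys,xs=np.nonzero(r["pixels"]); print(n,l,round(r["p"],2),r["box"],xs.mean().round(1),ys.mean().round(1))
        except Exception as e: print(n,l,e)
E
```

```text
pics
{'clock': 0.0, 'joint_pos': array([-1.39558711e+00,  3.13987754e-01,  4.49928374e-02,  1.30360953e+00,
       -2.09542767e-05,  1.43118693e+00]), 'qvel': array([-9.43243073e-04, -2.67064417e-04,  6.08251969e-04,  1.34172325e-04,
        3.82063996e-04, -6.14244424e-05]), 'tau': array([-1.14413830e-03, -4.80628252e+01,  2.98531598e+01,  1.93025958e-02,
       -6.94608207e-05,  3.68469159e-06]), 'tcp_pos': array([ 0.17793533, -0.54624049,  0.23042174]), 'orientation': array([-9.03730844e-04,  9.87636309e-01,  1.56760017e-01, -2.65668189e-05]), 'wrist_force': array([-0.22024199,  0.28098017,  0.00804319]), 'ft_torque': array([-0.02243536, -0.03131932,  0.03941459]), 'finger_gap': 0.08543929539924577}
{'K': array([[469.65286831,   0.        , 258.43536871],
       [  0.        , 469.65286831, 193.40815229],
       [  0.        ,   0.        ,   1.        ]]), 'D': array([-0.06256263,  0.        ,  0.        ,  0.        ,  0.        ]), 'xyz': array([ 0.32012259, -0.01289785,  1.58673455]), 'attitude': array([-0.06587554,  0.70801009, -0.70002681,  0.06591349])}
{'K': array([[358.78
[... 229 characters left out ...]
ray([ 1.30181947, -0.26945601,  0.89981486]), 'attitude': array([-0.30390611,  0.77078175,  0.5198424 , -0.20808761])}
0.0187
top frame 0.77 [194.4, 136.7, 126.1, 108.3] 259.3 189.1
top crank_grip 0.48 [212.4, 201.1, 7.6, 11.8] 215.9 207.1
top clamp_ball 0.56 [293.6, 183.6, 12.4, 24.2] 297.8 195.5
top rail_face 0.92 [214.3, 159.2, 94.8, 50.8] 264.2 179.8
top rail_face 0.31 [194.6, 130.1, 128.2, 114.0] 259.2 189.0
top stop_face 0.74 [196.8, 131.9, 126.6, 114.7] 259.3 189.3
top carrier 0.75 [119.0, 182.9, 30.4, 66.9] 130.7 215.6
top driver 0.77 [355.4, 205.2, 9.7, 58.3] 358.8 243.1
top strip 0.65 [380.1, 214.3, 7.5, 34.7] 382.7 231.8
scene clamp_ball 0.77 [195.6, 178.8, 11.5, 40.9] 200.5 197.9
```

```bash
python3 -c "
import cv2,numpy as np
a=cv2.imread('pics/top0.png');b=cv2.imread('pics/scene0.png')
cv2.imwrite('pics/t.png',cv2.resize(a,(800,600),interpolation=cv2.INTER_CUBIC))
cv2.imwrite('pics/s.png',cv2.resize(b,(800,600),interpolation=cv2.INTER_CUBIC))"
```

```text
(no output)
```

View pics/t.png

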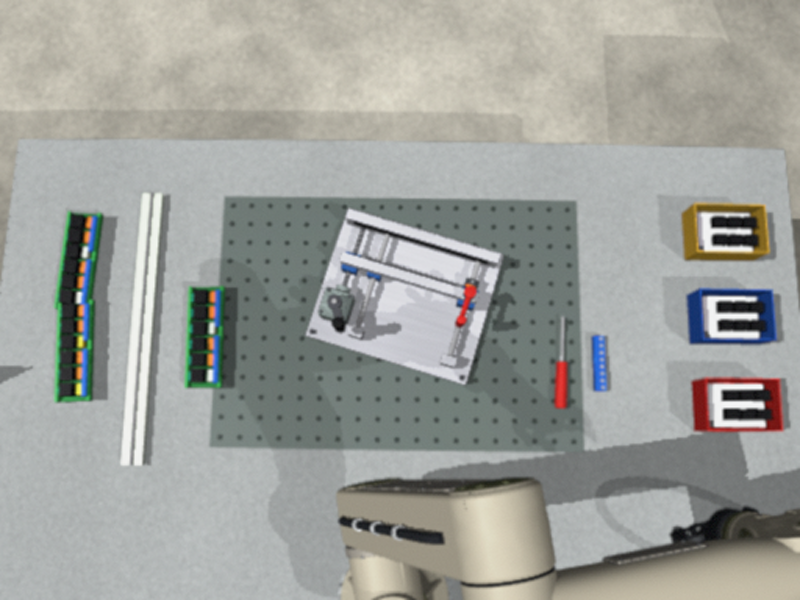

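View pics/s.png

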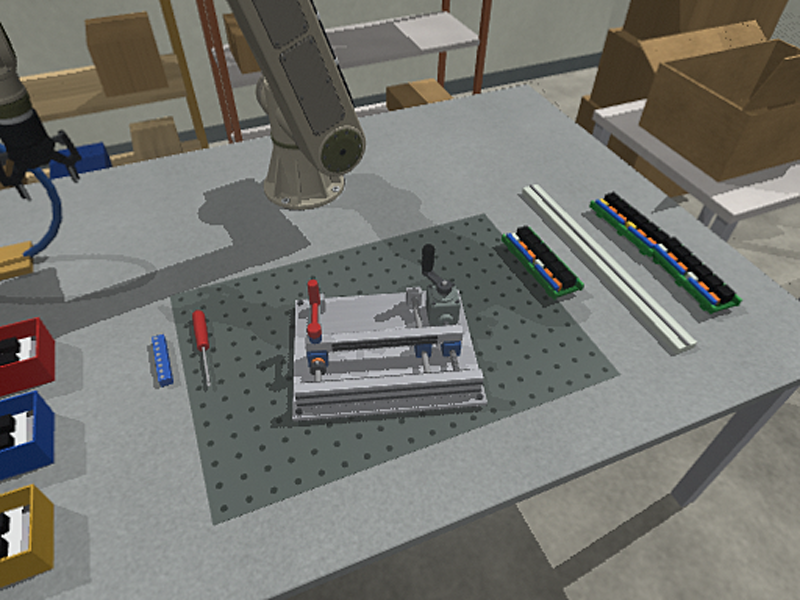

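The top view shows the frame turned about 15° with plate corners near (307,335), (468,383), (502,255) in the 800 px view. The crank handle is at about (338,323), the red lever knob near (462,322) with its hub at (470,291), and the bystanders are well clear. The scene view agrees.

Run:
```python
from h import *
S=1.5625
c=cam("top")
px=lambda u,v:(np.array([u,v])+.5)/S-.5
A=at_z("top",px(307,335),.022,c);B=at_z("top",px(468,383),.022,c)
print("corners",A,B,np.linalg.norm(A-B))
y=(A-B)/np.linalg.norm(A-B); y[2]=0; x=np.array([y[1],-y[0],0])
print("yaw",np.degrees(np.arctan2(x[1],x[0])))
O=(A+B)/2+x*.15; O[2]=0; print("O",O)
C=O-.075*x+.13*y; C[2]=.102; print("crank axis",C, proj("top",C,c))
for n,l in [("top","crank_grip"),("top","clamp_ball"),("scene","clamp_ball"),("scene","crank_grip")]:
    read_camera(n)
    for r in silhouettes(n,l)[:2]:
        ys,xs=np.nonzero(r["pixels"]);print(n,l,r["p"],r["box"],xs.mean(),ys.mean())
for z in (.145,.173): 
    g=at_z("top",(215.9,207.1),z,c); print("grip",z,g,np.linalg.norm((g-C)[:2]))
b=at_z("top",px(462,322),.173,c);print("knob",b)
print("scene handle",at_z("scene",px(428,249),.173),at_z("scene",px(428,264),.143)); print("scene knob top",at_z("scene",px(314,284),.173))
print(camera_info("wrist")["xyz"],camera_info("wrist")["attitude"])
```

```text
corners [0.54193316 0.19702629 0.022     ] [ 0.4427533  -0.14931039  0.022     ] 0.36025788165250383
yaw -15.980037489870236
O [ 0.63654688 -0.01743742  0.        ]
crank axis [0.60023437 0.12818676 0.102     ] [[215.0790006  193.00342097]]
top crank_grip 0.58 [214.9, 199.9, 7.6, 11.7] 216.54237288135593 207.28813559322035
top clamp_ball 0.52 [292.5, 183.2, 9.2, 22.5] 298.14925373134326 194.05223880597015
scene clamp_ball 0.67 [193.4, 179.9, 9.9, 36.6] 200.55882352941177 197.30252100840337
scene crank_grip 0.46 [187.7, 154.7, 126.6, 117.4] 245.65911531028559 224.75263044878676
scene crank_grip 0.43 [269.5, 155.1, 10.0, 16.5] 273.7518796992481 163.9699248120301
grip 0.145 [0.54756345 0.12028829 0.145     ] 0.053259849792399366
grip 0.173 [0.54314631 0.11770168 0.173     ] 0.05804294632389431
knob [ 0.54962487 -0.12492354  0.173     ]
scene handle [0.55436382 0.11416542 0.173     ] [0.56472879 0.11098196 0.143     ]
scene knob top [ 0.56396547 -0.12208734  0.173     ]
[ 0.25379495 -0.52333555  0.37311061] [ 0.12647488  0.79948206 -0.57997494 -0.09198701]
```

Request:
send_rows(series=[5.6,-5.2,-1,0,0,6,1,11.2,-10.4,-2,0,0,12,1,16.8,-15.6,-2.5,0,0,18,1,22.4,-20.8,-2.5,0,0,18,1,27.9,-26,-2.5,0,0,18,1,27.9,-26,-2.5,0,0,18,1,27.9,-26,-2.5,0,0,18,1,27.9,-26,-2.5,0,0,18,1,27.9,-26,-2.5,0,0,18,1,27.9,-26,-2.5,0,0,18,1])

```text
clock: 1.83
tcp_pos: [0.3644, -0.2083, 0.257]
orientation: [-0.001, 1.0, 0.003, 0.001]
wrist_force: [0.2, 0.1, 0.5]
finger_gap: 0.0852
```

Request:
send_rows(series=[2.6,-4.7,0,0,0,0,1,5.2,-9.4,0,0,0,0,1,7.8,-14,0,0,0,0,1,10.4,-18.7,0,0,0,0,1,13,-23.4,0,0,0,0,1,15.6,-28,0,0,0,0,1,18,-32.8,0,0,0,0,1,18,-32.8,0,0,0,0,1,18,-32.8,0,0,0,0,1,18,-32.8,0,0,0,0,1])

```text
clock: 2.67
tcp_pos: [0.5459, 0.1014, 0.2554]
orientation: [-0.007, 1.0, 0.016, 0.001]
wrist_force: [1.1, -1.4, -0.2]
finger_gap: 0.0852
```

Run:
```python
from h import *
s=get_state(); c=cam("wrist"); im=read_camera("wrist"); cv2.imwrite("pics/w1.png",cv2.resize(im,(800,600)))
print(s["tcp_pos"],s["joint_pos"],c[2],c[3][:,2])
print("axis pred px",proj("wrist",[0.6002,.1282,.11],c)*1.5625)
print("handle top pred",proj("wrist",[[0.548,.120,.173]],c)*1.5625)
for r in silhouettes("wrist","crank_grip")[:3]:
    ys,xs=np.nonzero(r["pixels"]);print(r["p"],r["box"],xs.mean(),ys.mean(), at_z("wrist",(xs.mean(),ys.mean()),.143,c))
np.savez("w1.npz",K=c[0],D=c[1],t=c[2],M=c[3])
```

```text
[0.54592851 0.10143058 0.25540455] [0.03108138 0.26674064 0.04142933 1.34418022 0.01471109 3.14026775] [0.62542114 0.10087023 0.39729024] [-0.30801009  0.00396867 -0.95137481]
axis pred px [[359.46406325 188.69759932]]
handle top pred [[363.17458964 308.88480488]]
0.72 [219.8, 169.6, 31.9, 39.4] 238.77514792899407 190.42702169625247 [0.54449433 0.11712946 0.143     ]
```

View pics/w1.png

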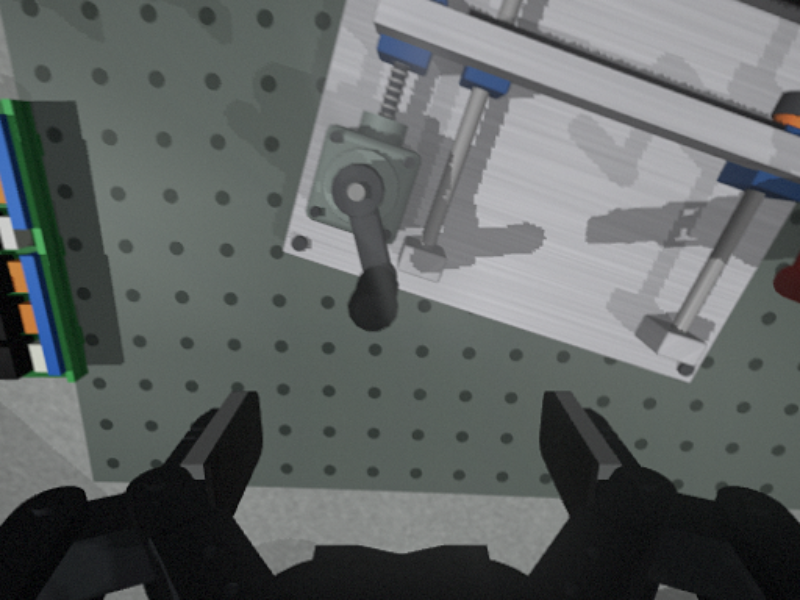

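The wrist view puts the crank hub at (357,190), which agrees with the prediction. The handle top is near (372,307). Joint 6 sits at its limit, so I'll turn the tool back about 30°.

Run:
```python
from h import *
z=np.load("w1.npz");c=(z["K"],z["D"],z["t"],z["M"]);S=1.5625
h=at_z("w",((372.5+.5)/S-.5,(307+.5)/S-.5),.173,c);a=at_z("w",((357+.5)/S-.5,(190+.5)/S-.5),.113,c)
print(h,a,np.linalg.norm((h-a)[:2]),np.degrees(np.arctan2(*(h-a)[1::-1])))
s=get_state();M=rot(s["orientation"]);t=s["tcp_pos"];print(M,t)
print((M.T@(np.array([h[0],h[1],.25])-t))*100, "yaw",np.degrees(np.arctan2(M[1,0],M[0,0])))
```

```text
[0.54929525 0.11556349 0.173     ] [0.59983264 0.12949581 0.113     ] 0.052422680756996035 -164.5873469006943
[[ 0.99960778  0.02795497 -0.00167462]
 [ 0.02797414 -0.9995268   0.01279177]
 [-0.00131624 -0.0128336  -0.99991678]] [0.54327216 0.09844504 0.25560711]
[ 0.6506988  -1.68700145  0.58155369] yaw 1.6030104952752382
```

Request:
send_rows(series=[0,0,0,0,0,-7,1,0,0,0,0,0,-14,1,0,0,0,0,0,-21,1,0,0,0,0,0,-28,1,0,0,0,0,0,-30,1,0,0,0,0,0,-30,1,0,0,0,0,0,-30,1])

```text
clock: 3.35
tcp_pos: [0.5425, 0.0967, 0.2566]
orientation: [-0.006, 0.963, 0.27, 0.002]
wrist_force: [-0.2, -0.1, 0.4]
finger_gap: 0.0854
```

```bash
cat >> h.py <<'E'
def rel(P):
    s=get_state();M=rot(s["orientation"]);t=s["tcp_pos"];print("tcp",t.round(4),"yaw",np.degrees(np.arctan2(M[1,0],M[0,0])).round(2),"tilt",np.degrees(M[:2,2]).round(2),"clock",s["clock"],"F",s["wrist_force"].round(1))
    for p in np.atleast_2d(P): print((M.T@(p-t)*100).round(2))
E
python3 -c "
from h import *
rel([.548,.1153,.130]);print(get_state()['joint_pos'])"
```

```text
tcp [0.5425 0.0967 0.2566] yaw 31.33 tilt [-0.03  0.75] clock 3.35 F [-0.2 -0.1  0.4]
[ 1.35 -1.16 12.68]
[0.02360334 0.25969335 0.03488613 1.34617075 0.0130373  2.61826828]
```

Request:
send_rows(series=[1.35,-1.15,3,0,0,0,1,1.35,-1.15,5,0,0,0,1,1.35,-1.15,7,0,0,0,1,1.35,-1.15,9,0,0,0,1,1.35,-1.15,11,0,0,0,1,1.35,-1.15,12.3,0,0,0,1,1.35,-1.15,12.6,0,0,0,1,1.35,-1.15,12.6,0,0,0,1,1.35,-1.15,12.6,0,0,0,1])

```text
clock: 4.1
tcp_pos: [0.5487, 0.1162, 0.1312]
orientation: [-0.006, 0.963, 0.271, 0.002]
wrist_force: [0.5, 0.4, 0.1]
finger_gap: 0.0856
```

Run:
```python
from h import *
c=cam("wrist"); im=read_camera("wrist"); cv2.imwrite("pics/w2.png",cv2.resize(im,(640,480)))
rel([.548,.1153,.130])
```

```text
tcp [0.5492 0.1163 0.1317] yaw 31.48 tilt [0.08 0.77] clock 4.15 F [ 0.1 -0.3  0.2]
[-0.15  0.02  0.17]
```

View pics/w2.png

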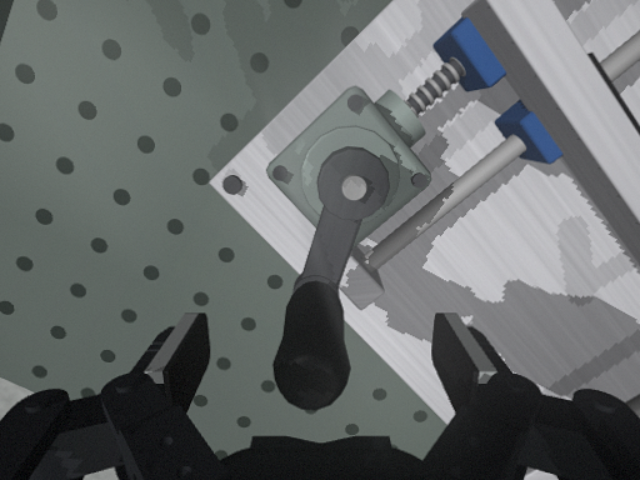

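The handle stands centred between the jaws, its top at (312,380) in the 640 px view. Closing firmly.

Request:
send_rows(series=[0,0,0,0,0,0,0,0,0,0,0,0,0,0,0,0,0,0,0,0,0,0,0,0,0,0,0,0,0,0,0,0,0,0,0,0,0,0,0,0,0,0,0,0,0,0,0,0,0,0,0,0,0,0,0,0], newtons=120)

```text
clock: 4.82
tcp_pos: [0.5485, 0.1166, 0.131]
orientation: [-0.006, 0.962, 0.272, 0.002]
wrist_force: [-2.4, 0.2, 5.0]
finger_gap: 0.0216
```

Run:
```python
from h import *
rel([.548,.1153,.130]); s=get_state(); print(s["finger_gap"])
c=cam("wrist"); im=read_camera("wrist"); cv2.imwrite("pics/w3.png",cv2.resize(im,(640,480)))
print(proj("wrist",[[.5998,.1292,.113],[.6002,.1282,.113]],c)*1.25)
np.savez("w3.npz",K=c[0],D=c[1],t=c[2],M=c[3])
```

```text
tcp [0.5485 0.1166 0.131 ] yaw 31.53 tilt [-0.    0.76] clock 4.8167 F [-2.4  0.2  5. ]
[-0.11  0.08  0.09]
0.021620507193440268
[[356.55302442 188.1505753 ]
 [359.08665253 188.59036549]]
```

View pics/w3.png

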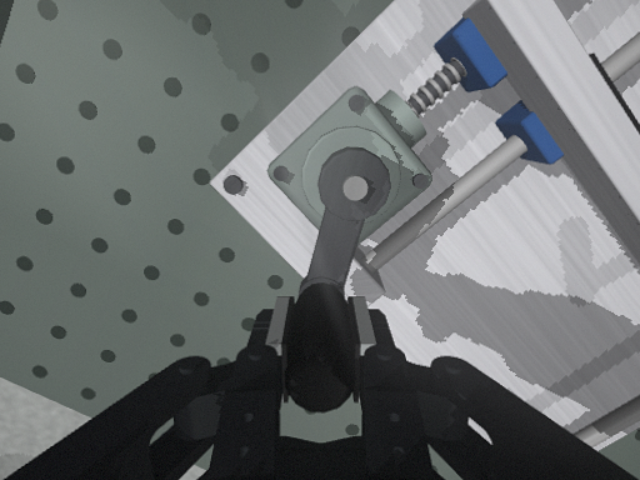

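```bash
cat > crank.py <<'E'
import sys,json,os
from h import *
# usage: crank.py <step deg> <n rows> <hold rows>  : plan from stored command; state in st.json
f="st.json"
st=json.load(open(f)) if os.path.exists(f) else dict(cmd=[.5488,.1163],cen=[.6016,.1308],th=-165.0,yaw=31.45)
u=lambda a:np.array([np.cos(np.radians(a)),np.sin(np.radians(a))])
s=get_state();p=s["tcp_pos"][:2];cen=np.array(st["cen"]);F=s["wrist_force"]
d=p-cen;thm=np.degrees(np.arctan2(d[1],d[0]));thm+=360*round((st["th"]-thm)/360)
e=d/np.linalg.norm(d);tcw=np.array([e[1],-e[0]])
print(f"clock {s['clock']:.2f} cmd th {st['th']:.1f} meas th {thm:.2f} r {np.linalg.norm(d)*1000:.2f} z {s['tcp_pos'][2]:.4f} Fcw {F[:2]@tcw:.1f} Frad {F[:2]@e:.1f} Fz {F[2]:.1f} gap {s['finger_gap']:.4f}")
with open("log.txt","a") as g: g.write(f"{p[0]:.5f} {p[1]:.5f} {st['th']} {F[0]:.2f} {F[1]:.2f}\n")
if len(sys.argv)>2:
    step,n,h=float(sys.argv[1]),int(sys.argv[2]),int(sys.argv[3])
    y=np.radians(st["yaw"]);T=np.array([[np.cos(y),np.sin(y)],[np.sin(y),-np.cos(y)]])
    c0=np.array(st["cmd"]);rows=[]
    for i in range(1,n+1):
        q=(T.T@(cen+.055*u(st["th"]+i*step)-c0)*100).round(2); rows.append([q[0],q[1],0,0,0,0,0])
    rows+= [rows[-1]]*h
    print([float(v) if v else 0 for r in rows for v in r])
    st["cmd"]=list(c0+T@np.array(rows[-1][:2])/100); st["th"]+=n*step
    json.dump(st,open(f,"w"))
E
python3 crank.py -10 6 2
```

```text
clock 4.87 cmd th -165.0 meas th -164.99 r 54.97 z 0.1309 Fcw 0.1 Frad 2.4 Fz 4.8 gap 0.0214
[0.34, -0.93, 0, 0, 0, 0, 0, 0.84, -1.75, 0, 0, 0, 0, 0, 1.47, -2.47, 0, 0, 0, 0, 0, 2.22, -3.07, 0, 0, 0, 0, 0, 3.06, -3.52, 0, 0, 0, 0, 0, 3.97, -3.83, 0, 0, 0, 0, 0, 3.97, -3.83, 0, 0, 0, 0, 0, 3.97, -3.83, 0, 0, 0, 0, 0]
```

Request:
send_rows(series=[0.34,-0.93,0,0,0,0,0,0.84,-1.75,0,0,0,0,0,1.47,-2.47,0,0,0,0,0,2.22,-3.07,0,0,0,0,0,3.06,-3.52,0,0,0,0,0,3.97,-3.83,0,0,0,0,0,3.97,-3.83,0,0,0,0,0,3.97,-3.83,0,0,0,0,0])

```text
clock: 5.53
tcp_pos: [0.5612, 0.1704, 0.1312]
orientation: [-0.007, 0.962, 0.272, 0.001]
wrist_force: [-4.9, 0.6, 6.3]
finger_gap: 0.0216
```

```bash
python3 crank.py -10 5 3
```

```text
clock 5.53 cmd th -225.0 meas th -224.44 r 56.52 z 0.1312 Fcw -3.0 Frad 3.9 Fz 6.3 gap 0.0216
[0.95, -0.14, 0, 0, 0, 0, 0, 1.91, -0.12, 0, 0, 0, 0, 0, 2.85, 0.07, 0, 0, 0, 0, 0, 3.74, 0.42, 0, 0, 0, 0, 0, 4.56, 0.92, 0, 0, 0, 0, 0, 4.56, 0.92, 0, 0, 0, 0, 0, 4.56, 0.92, 0, 0, 0, 0, 0, 4.56, 0.92, 0, 0, 0, 0, 0]
```

Request:
send_rows(series=[0.95,-0.14,0,0,0,0,0,1.91,-0.12,0,0,0,0,0,2.85,0.07,0,0,0,0,0,3.74,0.42,0,0,0,0,0,4.56,0.92,0,0,0,0,0,4.56,0.92,0,0,0,0,0,4.56,0.92,0,0,0,0,0,4.56,0.92,0,0,0,0,0])

```text
clock: 6.2
tcp_pos: [0.6054, 0.1874, 0.1314]
orientation: [-0.008, 0.962, 0.272, 0.001]
wrist_force: [-2.2, 4.4, 2.8]
finger_gap: 0.0215
```

```bash
python3 crank.py -5 5 3; cat log.txt
```

```text
clock 6.20 cmd th -275.0 meas th -273.83 r 56.77 z 0.1314 Fcw -2.5 Frad 4.3 Fz 2.8 gap 0.0215
[0.37, 0.31, 0, 0, 0, 0, 0, 0.72, 0.64, 0, 0, 0, 0, 0, 1.03, 1.0, 0, 0, 0, 0, 0, 1.31, 1.39, 0, 0, 0, 0, 0, 1.56, 1.8, 0, 0, 0, 0, 0, 1.56, 1.8, 0, 0, 0, 0, 0, 1.56, 1.8, 0, 0, 0, 0, 0, 1.56, 1.8, 0, 0, 0, 0, 0]
0.54850 0.11657 -165.0 -2.31 -0.54
0.56124 0.17037 -225.0 -4.94 0.57
0.60539 0.18745 -275.0 -2.23 4.44
```

```bash
python3 - <<'E'
import json,numpy as np
st=json.load(open("st.json"))
# undo the last (unsent) plan
y=np.radians(st["yaw"]);T=np.array([[np.cos(y),np.sin(y)],[np.sin(y),-np.cos(y)]])
c=np.array(st["cmd"])-T@np.array([1.56,1.8])/100
st["cen"]=[.6011,.1327];st["cmd"]=list(c);d=c-st["cen"];st["th"]=float(np.degrees(np.arctan2(d[1],d[0]))-360)
json.dump(st,open("st.json","w"));print(st)
E
python3 crank.py -4 5 0
```

```text
{'cmd': [np.float64(0.6063860221807278), np.float64(0.1856307294740271)], 'cen': [0.6011, 0.1327], 'th': -275.703036380659, 'yaw': 31.45}
clock 6.20 cmd th -275.7 meas th -274.48 r 54.92 z 0.1314 Fcw -2.6 Frad 4.3 Fz 2.8 gap 0.0215
[0.41, 0.1, 0, 0, 0, 0, 0, 0.69, 0.36, 0, 0, 0, 0, 0, 0.95, 0.64, 0, 0, 0, 0, 0, 1.19, 0.94, 0, 0, 0, 0, 0, 1.41, 1.26, 0, 0, 0, 0, 0]
```

Request:
send_rows(series=[0.41,0.1,0,0,0,0,0,0.69,0.36,0,0,0,0,0,0.95,0.64,0,0,0,0,0,1.19,0.94,0,0,0,0,0,1.41,1.26,0,0,0,0,0])

```text
clock: 6.62
tcp_pos: [0.6217, 0.1839, 0.131]
orientation: [-0.008, 0.962, 0.272, -0.001]
wrist_force: [-7.8, 3.6, 6.1]
finger_gap: 0.0218
```

```bash
python3 crank.py -4 4 0
```

```text
clock 6.62 cmd th -295.7 meas th -291.93 r 55.22 z 0.1310 Fcw -8.6 Frad 0.4 Fz 6.1 gap 0.0218
[0.19, 0.33, 0, 0, 0, 0, 0, 0.37, 0.67, 0, 0, 0, 0, 0, 0.52, 1.02, 0, 0, 0, 0, 0, 0.64, 1.39, 0, 0, 0, 0, 0]
```

Request:
send_rows(series=[0.19,0.33,0,0,0,0,0,0.37,0.67,0,0,0,0,0,0.52,1.02,0,0,0,0,0,0.64,1.39,0,0,0,0,0])

```text
clock: 6.95
tcp_pos: [0.6351, 0.1762, 0.131]
orientation: [-0.009, 0.962, 0.273, 0.0]
wrist_force: [-6.8, 6.4, 4.5]
finger_gap: 0.0219
```

```bash
python3 crank.py -4 4 0
```

```text
clock 6.95 cmd th -311.7 meas th -307.97 r 55.23 z 0.1310 Fcw -9.3 Frad 0.8 Fz 4.5 gap 0.0219
[0.1, 0.37, 0, 0, 0, 0, 0, 0.17, 0.74, 0, 0, 0, 0, 0, 0.22, 1.12, 0, 0, 0, 0, 0, 0.24, 1.51, 0, 0, 0, 0, 0]
```

Request:
send_rows(series=[0.1,0.37,0,0,0,0,0,0.17,0.74,0,0,0,0,0,0.22,1.12,0,0,0,0,0,0.24,1.51,0,0,0,0,0])

```text
clock: 7.28
tcp_pos: [0.6458, 0.1652, 0.131]
orientation: [-0.009, 0.962, 0.273, 0.001]
wrist_force: [-4.1, 6.9, 5.9]
finger_gap: 0.0216
```

```bash
python3 crank.py -4 4 0
```

```text
clock 7.28 cmd th -327.7 meas th -323.96 r 55.23 z 0.1310 Fcw -8.0 Frad 0.7 Fz 5.9 gap 0.0216
[-0.01, 0.38, 0, 0, 0, 0, 0, -0.05, 0.76, 0, 0, 0, 0, 0, -0.11, 1.14, 0, 0, 0, 0, 0, -0.19, 1.52, 0, 0, 0, 0, 0]
```

Request:
send_rows(series=[-0.01,0.38,0,0,0,0,0,-0.05,0.76,0,0,0,0,0,-0.11,1.14,0,0,0,0,0,-0.19,1.52,0,0,0,0,0])

```text
clock: 7.62
tcp_pos: [0.653, 0.1515, 0.1311]
orientation: [-0.009, 0.962, 0.273, 0.002]
wrist_force: [-2.5, 8.7, 4.1]
finger_gap: 0.0219
```

```bash
python3 crank.py -4 4 0
```

```text
clock 7.62 cmd th -343.7 meas th -340.04 r 55.21 z 0.1311 Fcw -9.0 Frad 0.7 Fz 4.1 gap 0.0219
[-0.12, 0.36, 0, 0, 0, 0, 0, -0.26, 0.72, 0, 0, 0, 0, 0, -0.42, 1.07, 0, 0, 0, 0, 0, -0.61, 1.4, 0, 0, 0, 0, 0]
```

Request:
send_rows(series=[-0.12,0.36,0,0,0,0,0,-0.26,0.72,0,0,0,0,0,-0.42,1.07,0,0,0,0,0,-0.61,1.4,0,0,0,0,0])

```text
clock: 7.95
tcp_pos: [0.6561, 0.1365, 0.1311]
orientation: [-0.009, 0.962, 0.273, 0.003]
wrist_force: [0.0, 9.3, 3.8]
finger_gap: 0.0214
```

```bash
python3 crank.py -4 4 0
```

```text
clock 7.95 cmd th -359.7 meas th -356.06 r 55.16 z 0.1311 Fcw -9.2 Frad 0.7 Fz 3.8 gap 0.0214
[-0.21, 0.33, 0, 0, 0, 0, 0, -0.44, 0.63, 0, 0, 0, 0, 0, -0.69, 0.92, 0, 0, 0, 0, 0, -0.96, 1.19, 0, 0, 0, 0, 0]
```

Request:
send_rows(series=[-0.21,0.33,0,0,0,0,0,-0.44,0.63,0,0,0,0,0,-0.69,0.92,0,0,0,0,0,-0.96,1.19,0,0,0,0,0])

```text
clock: 8.28
tcp_pos: [0.655, 0.1212, 0.1311]
orientation: [-0.009, 0.962, 0.273, 0.004]
wrist_force: [2.1, 9.5, 2.6]
finger_gap: 0.0218
```

```bash
python3 crank.py -4 4 0
```

```text
clock 8.28 cmd th -375.7 meas th -372.02 r 55.14 z 0.1311 Fcw -9.7 Frad 0.0 Fz 2.6 gap 0.0218
[-0.29, 0.25, 0, 0, 0, 0, 0, -0.6, 0.48, 0, 0, 0, 0, 0, -0.92, 0.69, 0, 0, 0, 0, 0, -1.26, 0.88, 0, 0, 0, 0, 0]
```

Request:
send_rows(series=[-0.29,0.25,0,0,0,0,0,-0.6,0.48,0,0,0,0,0,-0.92,0.69,0,0,0,0,0,-1.26,0.88,0,0,0,0,0])

```text
clock: 8.62
tcp_pos: [0.6522, 0.1131, 0.1317]
orientation: [-0.014, 0.962, 0.274, 0.009]
wrist_force: [13.0, 34.0, -1.4]
finger_gap: 0.0215
```

```bash
python3 crank.py -4 4 0
```

```text
clock 8.62 cmd th -391.7 meas th -380.97 r 54.72 z 0.1317 Fcw -36.4 Frad 0.0 Fz -1.4 gap 0.0215
[-0.35, 0.16, 0, 0, 0, 0, 0, -0.71, 0.29, 0, 0, 0, 0, 0, -1.07, 0.41, 0, 0, 0, 0, 0, -1.45, 0.49, 0, 0, 0, 0, 0]
```

```bash
cat > undo.py <<'E'
import json,sys,numpy as np
st=json.load(open("st.json"));y=np.radians(st["yaw"]);T=np.array([[np.cos(y),np.sin(y)],[np.sin(y),-np.cos(y)]])
st["cmd"]=list(map(float,np.array(st["cmd"])-T@np.array([float(sys.argv[1]),float(sys.argv[2])])/100));st["th"]-=float(sys.argv[3])
json.dump(st,open("st.json","w"))
E
python3 undo.py -1.45 .49 -16; python3 crank.py 3 4 0; python3 -c "
from h import *
s=get_state()
for k in s: print(k,s[k])"
```

```text
clock 8.62 cmd th -391.7 meas th -380.97 r 54.72 z 0.1317 Fcw -36.4 Frad 0.0 Fz -1.4 gap 0.0215
[0.25, -0.14, 0, 0, 0, 0, 0, 0.5, -0.29, 0, 0, 0, 0, 0, 0.74, -0.45, 0, 0, 0, 0, 0, 0.97, -0.63, 0, 0, 0, 0, 0]
clock 8.6167
joint_pos [0.03623209 0.51115699 0.09880164 1.14762805 0.03137733 2.62219493]
qvel [-0.04074822 -0.05250184 -0.08178475 -0.06374522  0.05457151 -0.06175756]
tau [-1.95980233e+01 -5.75728762e+01  2.22574049e+01  6.36045367e+00
 -9.82903451e+00  2.45041045e-02]
tcp_pos [0.65219443 0.11311737 0.13172331]
orientation [-0.01393895  0.96150135  0.2742988   0.00900193]
wrist_force [13.02884386 33.9624034  -1.39595697]
ft_torque [ 7.10768733 -2.86572691 -0.03846453]
finger_gap 0.021467807615468525
```

Request:
send_rows(series=[0.74,-0.45,0,0,0,0,0,0.97,-0.63,0,0,0,0,0])

```text
clock: 8.78
tcp_pos: [0.654, 0.1169, 0.1309]
orientation: [-0.007, 0.962, 0.273, 0.003]
wrist_force: [-1.2, 0.8, 4.5]
finger_gap: 0.0218
```

```bash
python3 crank.py
python3 - <<'E'
from h import *
s=get_state();print(s["wrist_force"],s["ft_torque"])
a=read_camera("wrist");b=read_camera("scene")
x0=b[130:300,160:330]
cv2.imwrite("pics/w4.png",np.hstack([cv2.resize(a,(448,336)),cv2.resize(x0,(336,336),interpolation=cv2.INTER_CUBIC)]))
E
python3 crank.py
```

```text
clock 8.78 cmd th -379.7 meas th -376.62 r 55.26 z 0.1309 Fcw -0.4 Frad -1.4 Fz 4.5 gap 0.0218
[-1.16777408  0.80928032  4.49459725] [ 0.0433094   0.0279029  -0.04034612]
clock 8.88 cmd th -379.7 meas th -377.22 r 55.16 z 0.1310 Fcw -6.9 Frad 0.8 Fz 3.8 gap 0.0217
```

View pics/w4.png

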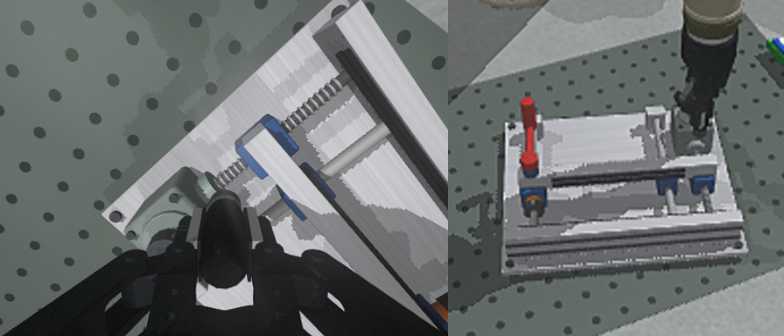

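The views show nothing blocking the crank or gripper, and the rail is near its closed stop. I'll probe slowly.

```bash
python3 crank.py -1 3 5
```

```text
clock 8.88 cmd th -379.7 meas th -377.22 r 55.16 z 0.1310 Fcw -6.9 Frad 0.8 Fz 3.8 gap 0.0217
[-0.08, 0.06, 0, 0, 0, 0, 0, -0.15, 0.12, 0, 0, 0, 0, 0, -0.23, 0.18, 0, 0, 0, 0, 0, -0.23, 0.18, 0, 0, 0, 0, 0, -0.23, 0.18, 0, 0, 0, 0, 0, -0.23, 0.18, 0, 0, 0, 0, 0, -0.23, 0.18, 0, 0, 0, 0, 0, -0.23, 0.18, 0, 0, 0, 0, 0]
```

Request:
send_rows(series=[-0.08,0.06,0,0,0,0,0,-0.15,0.12,0,0,0,0,0,-0.23,0.18,0,0,0,0,0,-0.23,0.18,0,0,0,0,0,-0.23,0.18,0,0,0,0,0,-0.23,0.18,0,0,0,0,0,-0.23,0.18,0,0,0,0,0,-0.23,0.18,0,0,0,0,0])

```text
clock: 9.55
tcp_pos: [0.6534, 0.1154, 0.1312]
orientation: [-0.01, 0.962, 0.273, 0.005]
wrist_force: [5.1, 13.5, 2.0]
finger_gap: 0.0218
```

```bash
python3 crank.py -1 3 5
```

```text
clock 9.55 cmd th -382.7 meas th -378.28 r 55.09 z 0.1312 Fcw -14.4 Frad 0.7 Fz 2.0 gap 0.0218
[-0.08, 0.05, 0, 0, 0, 0, 0, -0.16, 0.11, 0, 0, 0, 0, 0, -0.24, 0.16, 0, 0, 0, 0, 0, -0.24, 0.16, 0, 0, 0, 0, 0, -0.24, 0.16, 0, 0, 0, 0, 0, -0.24, 0.16, 0, 0, 0, 0, 0, -0.24, 0.16, 0, 0, 0, 0, 0, -0.24, 0.16, 0, 0, 0, 0, 0]
```

Request:
send_rows(series=[-0.08,0.05,0,0,0,0,0,-0.16,0.11,0,0,0,0,0,-0.24,0.16,0,0,0,0,0,-0.24,0.16,0,0,0,0,0,-0.24,0.16,0,0,0,0,0,-0.24,0.16,0,0,0,0,0,-0.24,0.16,0,0,0,0,0,-0.24,0.16,0,0,0,0,0])

```text
clock: 10.22
tcp_pos: [0.653, 0.1148, 0.1314]
orientation: [-0.011, 0.962, 0.273, 0.006]
wrist_force: [7.4, 18.8, 2.1]
finger_gap: 0.0218
```

```bash
python3 crank.py 1 1 5
```

```text
clock 10.22 cmd th -385.7 meas th -379.05 r 54.96 z 0.1314 Fcw -20.2 Frad 0.8 Fz 2.1 gap 0.0218
[0.08, -0.05, 0, 0, 0, 0, 0, 0.08, -0.05, 0, 0, 0, 0, 0, 0.08, -0.05, 0, 0, 0, 0, 0, 0.08, -0.05, 0, 0, 0, 0, 0, 0.08, -0.05, 0, 0, 0, 0, 0, 0.08, -0.05, 0, 0, 0, 0, 0]
```

```bash
python3 undo.py .08 -.05 1; sed -i 's/Fz {F/tq {np.round(s["ft_torque"],2)} Fz {F/' crank.py; python3 crank.py 5 6 0
```

```text
clock 10.22 cmd th -385.7 meas th -379.05 r 54.96 z 0.1314 Fcw -20.2 Frad 0.8 tq [ 4.   -1.42  0.  ] Fz 2.1 gap 0.0218
[0.39, -0.28, 0, 0, 0, 0, 0, 0.76, -0.59, 0, 0, 0, 0, 0, 1.09, -0.93, 0, 0, 0, 0, 0, 1.4, -1.3, 0, 0, 0, 0, 0, 1.67, -1.69, 0, 0, 0, 0, 0, 1.91, -2.11, 0, 0, 0, 0, 0]
```

Request:
send_rows(series=[0.39,-0.28,0,0,0,0,0,0.76,-0.59,0,0,0,0,0,1.09,-0.93,0,0,0,0,0,1.4,-1.3,0,0,0,0,0,1.67,-1.69,0,0,0,0,0,1.91,-2.11,0,0,0,0,0])

```text
clock: 10.72
tcp_pos: [0.6562, 0.1369, 0.131]
orientation: [-0.006, 0.962, 0.271, 0.002]
wrist_force: [1.9, -1.0, 4.8]
finger_gap: 0.0216
```

```bash
python3 crank.py 4 3 0
```

```text
clock 10.72 cmd th -355.7 meas th -355.64 r 55.25 z 0.1310 Fcw 1.1 Frad 1.8 tq [-0.19 -0.35  0.06] Fz 4.8 gap 0.0216
[0.16, -0.35, 0, 0, 0, 0, 0, 0.3, -0.71, 0, 0, 0, 0, 0, 0.42, -1.07, 0, 0, 0, 0, 0]
```

Request:
send_rows(series=[0.16,-0.35,0,0,0,0,0,0.3,-0.71,0,0,0,0,0,0.42,-1.07,0,0,0,0,0])

```text
clock: 10.97
tcp_pos: [0.6538, 0.1489, 0.1311]
orientation: [-0.006, 0.962, 0.272, 0.002]
wrist_force: [3.0, 0.2, 4.3]
finger_gap: 0.0217
```

```bash
python3 crank.py 4 3 0
```

```text
clock 10.97 cmd th -343.7 meas th -342.90 r 55.17 z 0.1311 Fcw 0.7 Frad 2.9 tq [-0.23 -0.47 -0.02] Fz 4.3 gap 0.0217
[0.08, -0.38, 0, 0, 0, 0, 0, 0.14, -0.76, 0, 0, 0, 0, 0, 0.18, -1.14, 0, 0, 0, 0, 0]
```

Request:
send_rows(series=[0.08,-0.38,0,0,0,0,0,0.14,-0.76,0,0,0,0,0,0.18,-1.14,0,0,0,0,0])

```text
clock: 11.22
tcp_pos: [0.6491, 0.1598, 0.1311]
orientation: [-0.007, 0.962, 0.272, 0.002]
wrist_force: [3.3, 0.6, 4.8]
finger_gap: 0.0216
```

```bash
python3 crank.py 4 3 0
```

```text
clock 11.22 cmd th -331.7 meas th -330.60 r 55.12 z 0.1311 Fcw 1.1 Frad 3.2 tq [-0.03 -0.5  -0.01] Fz 4.8 gap 0.0216
[0.01, -0.38, 0, 0, 0, 0, 0, -0.01, -0.77, 0, 0, 0, 0, 0, -0.06, -1.15, 0, 0, 0, 0, 0]
```

Request:
send_rows(series=[0.01,-0.38,0,0,0,0,0,-0.01,-0.77,0,0,0,0,0,-0.06,-1.15,0,0,0,0,0])

```text
clock: 11.47
tcp_pos: [0.6423, 0.1692, 0.1312]
orientation: [-0.007, 0.962, 0.272, 0.002]
wrist_force: [2.7, 1.7, 4.3]
finger_gap: 0.0216
```

```bash
python3 crank.py 4 3 0
```

```text
clock 11.47 cmd th -319.7 meas th -318.50 r 55.06 z 0.1312 Fcw 0.5 Frad 3.1 tq [ 0.07 -0.58  0.05] Fz 4.3 gap 0.0216
[-0.07, -0.37, 0, 0, 0, 0, 0, -0.17, -0.74, 0, 0, 0, 0, 0, -0.29, -1.11, 0, 0, 0, 0, 0]
```

Request:
send_rows(series=[-0.07,-0.37,0,0,0,0,0,-0.17,-0.74,0,0,0,0,0,-0.29,-1.11,0,0,0,0,0])

```text
clock: 11.72
tcp_pos: [0.6363, 0.175, 0.1314]
orientation: [-0.004, 0.963, 0.271, 0.003]
wrist_force: [8.0, -3.8, 2.4]
finger_gap: 0.0217
```

```bash
python3 crank.py 4 3 0
```

```text
clock 11.72 cmd th -307.7 meas th -309.76 r 54.98 z 0.1314 Fcw 8.6 Frad 2.2 tq [-1.12 -1.8  -0.09] Fz 2.4 gap 0.0217
[-0.15, -0.35, 0, 0, 0, 0, 0, -0.33, -0.69, 0, 0, 0, 0, 0, -0.52, -1.02, 0, 0, 0, 0, 0]
```

Request:
send_rows(series=[-0.15,-0.35,0,0,0,0,0,-0.33,-0.69,0,0,0,0,0,-0.52,-1.02,0,0,0,0,0])

```text
clock: 11.97
tcp_pos: [0.6268, 0.1813, 0.1315]
orientation: [-0.005, 0.963, 0.271, 0.003]
wrist_force: [8.9, -3.0, 1.0]
finger_gap: 0.0217
```

```bash
python3 crank.py 10 9 0
```

```text
clock 11.97 cmd th -295.7 meas th -297.84 r 54.93 z 0.1315 Fcw 9.3 Frad 1.5 tq [-0.83 -1.92 -0.  ] Fz 1.0 gap 0.0217
[-0.59, -0.76, 0, 0, 0, 0, 0, -1.3, -1.4, 0, 0, 0, 0, 0, -2.11, -1.91, 0, 0, 0, 0, 0, -3.0, -2.28, 0, 0, 0, 0, 0, -3.94, -2.48, 0, 0, 0, 0, 0, -4.9, -2.51, 0, 0, 0, 0, 0, -5.85, -2.38, 0, 0, 0, 0, 0, -6.76, -2.09, 0, 0, 0, 0, 0, -7.61, -1.64, 0, 0, 0, 0, 0]
```

```bash
python3 undo.py -7.61 -1.64 90; python3 crank.py 12.5 10 0;  python3 crank.py 12.5 10 0|tail -1; cat st.json
```

```text
clock 11.97 cmd th -295.7 meas th -297.84 r 54.93 z 0.1315 Fcw 9.3 Frad 1.5 tq [-0.83 -1.92 -0.  ] Fz 1.0 gap 0.0217
[-0.76, -0.93, 0, 0, 0, 0, 0, -1.7, -1.68, 0, 0, 0, 0, 0, -2.77, -2.2, 0, 0, 0, 0, 0, -3.94, -2.48, 0, 0, 0, 0, 0, -5.14, -2.5, 0, 0, 0, 0, 0, -6.31, -2.26, 0, 0, 0, 0, 0, -7.4, -1.77, 0, 0, 0, 0, 0, -8.36, -1.05, 0, 0, 0, 0, 0, -9.15, -0.15, 0, 0, 0, 0, 0, -9.72, 0.91, 0, 0, 0, 0, 0]
[-0.32, 1.15, 0, 0, 0, 0, 0, -0.4, 2.34, 0, 0, 0, 0, 0, -0.21, 3.53, 0, 0, 0, 0, 0, 0.23, 4.64, 0, 0, 0, 0, 0, 0.91, 5.63, 0, 0, 0, 0, 0, 1.78, 6.45, 0, 0, 0, 0, 0, 2.8, 7.07, 0, 0, 0, 0, 0, 3.94, 7.45, 0, 0, 0, 0, 0, 5.13, 7.57, 0, 0, 0, 0, 0, 6.32, 7.43, 0, 0, 0, 0, 0]
{"cmd": [0.6394978281552686, 0.09335062162241928], "cen": [0.6011, 0.1327], "th": -45.703036380659, "yaw": 31.45}
```

Request:
send_rows(series=[-0.76,-0.93,0,0,0,0,0,-1.7,-1.68,0,0,0,0,0,-2.77,-2.2,0,0,0,0,0,-3.94,-2.48,0,0,0,0,0,-5.14,-2.5,0,0,0,0,0,-6.31,-2.26,0,0,0,0,0,-7.4,-1.77,0,0,0,0,0,-8.36,-1.05,0,0,0,0,0,-9.15,-0.15,0,0,0,0,0,-9.72,0.91,0,0,0,0,0])

```text
clock: 12.8
tcp_pos: [0.5461, 0.1264, 0.1308]
orientation: [-0.009, 0.962, 0.273, 0.003]
wrist_force: [3.9, 10.2, 4.4]
finger_gap: 0.0218
```

Request:
send_rows(series=[-0.32,1.15,0,0,0,0,0,-0.4,2.34,0,0,0,0,0,-0.21,3.53,0,0,0,0,0,0.23,4.64,0,0,0,0,0,0.91,5.63,0,0,0,0,0,1.78,6.45,0,0,0,0,0,2.8,7.07,0,0,0,0,0,3.94,7.45,0,0,0,0,0,5.13,7.57,0,0,0,0,0,6.32,7.43,0,0,0,0,0])

```text
clock: 13.63
tcp_pos: [0.6369, 0.0906, 0.1305]
orientation: [-0.004, 0.963, 0.27, -0.002]
wrist_force: [-5.0, -8.1, 11.3]
finger_gap: 0.0213
```

```bash
python3 crank.py 12 10 0;  python3 crank.py 12 10 0|tail -1;python3 crank.py 12 10 0|tail -1; grep -o th.* st.json
```

```text
clock 13.63 cmd th -45.7 meas th -49.66 r 55.24 z 0.1305 Fcw 9.1 Frad 2.9 tq [-1.71  1.31  0.03] Fz 11.3 gap 0.0213
[1.09, -0.37, 0, 0, 0, 0, 0, 2.08, -0.96, 0, 0, 0, 0, 0, 2.92, -1.74, 0, 0, 0, 0, 0, 3.58, -2.68, 0, 0, 0, 0, 0, 4.03, -3.74, 0, 0, 0, 0, 0, 4.26, -4.87, 0, 0, 0, 0, 0, 4.24, -6.02, 0, 0, 0, 0, 0, 3.98, -7.14, 0, 0, 0, 0, 0, 3.5, -8.18, 0, 0, 0, 0, 0, 2.81, -9.1, 0, 0, 0, 0, 0]
[-0.87, -0.76, 0, 0, 0, 0, 0, -1.87, -1.32, 0, 0, 0, 0, 0, -2.97, -1.66, 0, 0, 0, 0, 0, -4.11, -1.76, 0, 0, 0, 0, 0, -5.26, -1.62, 0, 0, 0, 0, 0, -6.34, -1.25, 0, 0, 0, 0, 0, -7.33, -0.66, 0, 0, 0, 0, 0, -8.17, 0.12, 0, 0, 0, 0, 0, -8.84, 1.06, 0, 0, 0, 0, 0, -9.29, 2.12, 0, 0, 0, 0, 0]
[-0.22, 1.13, 0, 0, 0, 0, 0, -0.2, 2.28, 0, 0, 0, 0, 0, 0.05, 3.4, 0, 0, 0, 0, 0, 0.54, 4.44, 0, 0, 0, 0, 0, 1.22, 5.36, 0, 0, 0, 0, 0, 2.09, 6.12, 0, 0, 0, 0, 0, 3.09, 6.68, 0, 0, 0, 0, 0, 4.19, 7.02, 0, 0, 0, 0, 0, 5.34, 7.12, 0, 0, 0, 0, 0, 6.48, 6.98, 0, 0, 0, 0, 0]
th": 314.296963619341, "yaw": 31.45}
```

Request:
send_rows(series=[1.09,-0.37,0,0,0,0,0,2.08,-0.96,0,0,0,0,0,2.92,-1.74,0,0,0,0,0,3.58,-2.68,0,0,0,0,0,4.03,-3.74,0,0,0,0,0,4.26,-4.87,0,0,0,0,0,4.24,-6.02,0,0,0,0,0,3.98,-7.14,0,0,0,0,0,3.5,-8.18,0,0,0,0,0,2.81,-9.1,0,0,0,0,0])

```text
clock: 14.47
tcp_pos: [0.6179, 0.185, 0.1315]
orientation: [-0.005, 0.963, 0.271, 0.004]
wrist_force: [9.4, -3.8, 0.6]
finger_gap: 0.0214
```

Request:
send_rows(series=[-0.87,-0.76,0,0,0,0,0,-1.87,-1.32,0,0,0,0,0,-2.97,-1.66,0,0,0,0,0,-4.11,-1.76,0,0,0,0,0,-5.26,-1.62,0,0,0,0,0,-6.34,-1.25,0,0,0,0,0,-7.33,-0.66,0,0,0,0,0,-8.17,0.12,0,0,0,0,0,-8.84,1.06,0,0,0,0,0,-9.29,2.12,0,0,0,0,0])

```text
clock: 15.3
tcp_pos: [0.5468, 0.1217, 0.1307]
orientation: [-0.009, 0.962, 0.273, 0.002]
wrist_force: [2.3, 11.1, 4.9]
finger_gap: 0.022
```

Request:
send_rows(series=[-0.22,1.13,0,0,0,0,0,-0.2,2.28,0,0,0,0,0,0.05,3.4,0,0,0,0,0,0.54,4.44,0,0,0,0,0,1.22,5.36,0,0,0,0,0,2.09,6.12,0,0,0,0,0,3.09,6.68,0,0,0,0,0,4.19,7.02,0,0,0,0,0,5.34,7.12,0,0,0,0,0,6.48,6.98,0,0,0,0,0])

```text
clock: 16.13
tcp_pos: [0.6369, 0.0906, 0.1305]
orientation: [-0.004, 0.963, 0.27, -0.002]
wrist_force: [-4.4, -9.2, 11.3]
finger_gap: 0.0215
```

```bash
python3 crank.py 8 3 0
```

```text
clock 16.13 cmd th 314.3 meas th 310.34 r 55.24 z 0.1305 Fcw 9.3 Frad 4.1 tq [-1.77  1.26  0.05] Fz 11.3 gap 0.0215
[0.73, -0.22, 0, 0, 0, 0, 0, 1.43, -0.54, 0, 0, 0, 0, 0, 2.08, -0.96, 0, 0, 0, 0, 0]
```

Request:
send_rows(series=[0.73,-0.22,0,0,0,0,0,1.43,-0.54,0,0,0,0,0,2.08,-0.96,0,0,0,0,0])

```text
clock: 16.38
tcp_pos: [0.6511, 0.1093, 0.1307]
orientation: [-0.003, 0.963, 0.27, -0.0]
wrist_force: [0.1, -10.3, 7.6]
finger_gap: 0.0216
```

```bash
python3 crank.py 12 10 0;  python3 crank.py 12 10 0|tail -1;python3 crank.py 12 10 0|tail -1; grep -o th.* st.json
```

```text
clock 16.38 cmd th 338.3 meas th 334.90 r 55.23 z 0.1307 Fcw 9.3 Frad 4.4 tq [-2.27  0.2   0.05] Fz 7.6 gap 0.0216
[0.84, -0.78, 0, 0, 0, 0, 0, 1.5, -1.72, 0, 0, 0, 0, 0, 1.95, -2.78, 0, 0, 0, 0, 0, 2.18, -3.91, 0, 0, 0, 0, 0, 2.16, -5.06, 0, 0, 0, 0, 0, 1.9, -6.18, 0, 0, 0, 0, 0, 1.42, -7.22, 0, 0, 0, 0, 0, 0.73, -8.14, 0, 0, 0, 0, 0, -0.14, -8.9, 0, 0, 0, 0, 0, -1.14, -9.46, 0, 0, 0, 0, 0]
[-1.1, -0.34, 0, 0, 0, 0, 0, -2.24, -0.44, 0, 0, 0, 0, 0, -3.39, -0.3, 0, 0, 0, 0, 0, -4.47, 0.07, 0, 0, 0, 0, 0, -5.46, 0.66, 0, 0, 0, 0, 0, -6.3, 1.44, 0, 0, 0, 0, 0, -6.97, 2.38, 0, 0, 0, 0, 0, -7.42, 3.44, 0, 0, 0, 0, 0, -7.64, 4.57, 0, 0, 0, 0, 0, -7.62, 5.72, 0, 0, 0, 0, 0]
[0.25, 1.12, 0, 0, 0, 0, 0, 0.74, 2.16, 0, 0, 0, 0, 0, 1.42, 3.08, 0, 0, 0, 0, 0, 2.29, 3.84, 0, 0, 0, 0, 0, 3.29, 4.4, 0, 0, 0, 0, 0, 4.39, 4.74, 0, 0, 0, 0, 0, 5.54, 4.84, 0, 0, 0, 0, 0, 6.68, 4.7, 0, 0, 0, 0, 0, 7.77, 4.33, 0, 0, 0, 0, 0, 8.76, 3.74, 0, 0, 0, 0, 0]
th": 698.296963619341, "yaw": 31.45}
```

Request:
send_rows(series=[0.84,-0.78,0,0,0,0,0,1.5,-1.72,0,0,0,0,0,1.95,-2.78,0,0,0,0,0,2.18,-3.91,0,0,0,0,0,2.16,-5.06,0,0,0,0,0,1.9,-6.18,0,0,0,0,0,1.42,-7.22,0,0,0,0,0,0.73,-8.14,0,0,0,0,0,-0.14,-8.9,0,0,0,0,0,-1.14,-9.46,0,0,0,0,0])

```text
clock: 17.22
tcp_pos: [0.5948, 0.1873, 0.1315]
orientation: [-0.005, 0.962, 0.271, 0.004]
wrist_force: [10.8, -1.9, -1.3]
finger_gap: 0.0217
```

Request:
send_rows(series=[-1.1,-0.34,0,0,0,0,0,-2.24,-0.44,0,0,0,0,0,-3.39,-0.3,0,0,0,0,0,-4.47,0.07,0,0,0,0,0,-5.46,0.66,0,0,0,0,0,-6.3,1.44,0,0,0,0,0,-6.97,2.38,0,0,0,0,0,-7.42,3.44,0,0,0,0,0,-7.64,4.57,0,0,0,0,0,-7.62,5.72,0,0,0,0,0])

```text
clock: 18.05
tcp_pos: [0.5554, 0.1013, 0.1304]
orientation: [-0.01, 0.962, 0.273, 0.001]
wrist_force: [-2.8, 10.1, 9.3]
finger_gap: 0.022
```

Request:
send_rows(series=[0.25,1.12,0,0,0,0,0,0.74,2.16,0,0,0,0,0,1.42,3.08,0,0,0,0,0,2.29,3.84,0,0,0,0,0,3.29,4.4,0,0,0,0,0,4.39,4.74,0,0,0,0,0,5.54,4.84,0,0,0,0,0,6.68,4.7,0,0,0,0,0,7.77,4.33,0,0,0,0,0,8.76,3.74,0,0,0,0,0])

```text
clock: 18.88
tcp_pos: [0.6511, 0.1091, 0.1307]
orientation: [-0.003, 0.963, 0.27, -0.001]
wrist_force: [-1.0, -10.1, 8.0]
finger_gap: 0.0216
```

```bash
python3 crank.py 10 7 0; python3 crank.py 2.5 2 6|tail -1;  grep -o th.* st.json
```

```text
clock 18.88 cmd th 698.3 meas th 694.70 r 55.28 z 0.1307 Fcw 9.6 Frad 3.4 tq [-2.23  0.46  0.03] Fz 8.0 gap 0.0216
[0.71, -0.64, 0, 0, 0, 0, 0, 1.3, -1.39, 0, 0, 0, 0, 0, 1.75, -2.24, 0, 0, 0, 0, 0, 2.05, -3.15, 0, 0, 0, 0, 0, 2.19, -4.1, 0, 0, 0, 0, 0, 2.16, -5.06, 0, 0, 0, 0, 0, 1.96, -5.99, 0, 0, 0, 0, 0]
[-0.07, -0.23, 0, 0, 0, 0, 0, -0.16, -0.46, 0, 0, 0, 0, 0, -0.16, -0.46, 0, 0, 0, 0, 0, -0.16, -0.46, 0, 0, 0, 0, 0, -0.16, -0.46, 0, 0, 0, 0, 0, -0.16, -0.46, 0, 0, 0, 0, 0, -0.16, -0.46, 0, 0, 0, 0, 0, -0.16, -0.46, 0, 0, 0, 0, 0]
th": 773.296963619341, "yaw": 31.45}
```

Request:
send_rows(series=[0.71,-0.64,0,0,0,0,0,1.3,-1.39,0,0,0,0,0,1.75,-2.24,0,0,0,0,0,2.05,-3.15,0,0,0,0,0,2.19,-4.1,0,0,0,0,0,2.16,-5.06,0,0,0,0,0,1.96,-5.99,0,0,0,0,0])

```text
clock: 19.47
tcp_pos: [0.6395, 0.1721, 0.1314]
orientation: [-0.004, 0.963, 0.271, 0.003]
wrist_force: [7.5, -4.6, 0.3]
finger_gap: 0.0217
```

Request:
send_rows(series=[-0.07,-0.23,0,0,0,0,0,-0.16,-0.46,0,0,0,0,0,-0.16,-0.46,0,0,0,0,0,-0.16,-0.46,0,0,0,0,0,-0.16,-0.46,0,0,0,0,0,-0.16,-0.46,0,0,0,0,0,-0.16,-0.46,0,0,0,0,0,-0.16,-0.46,0,0,0,0,0])

```text
clock: 20.13
tcp_pos: [0.6349, 0.1761, 0.1314]
orientation: [-0.005, 0.963, 0.271, 0.003]
wrist_force: [5.6, -2.0, 2.8]
finger_gap: 0.0215
```

```bash
python3 crank.py
```

```text
clock 20.13 cmd th 773.3 meas th 772.07 r 54.99 z 0.1314 Fcw 5.7 Frad 1.9 tq [-0.57 -1.41  0.02] Fz 2.8 gap 0.0215
```

Request:
send_rows(series=[0,0,0,0,0,0,1,0,0,0,0,0,0,1,0,0,0,0,0,0,1,0,0,0,0,0,0,1,0,0,0,0,0,0,1,0,0,-2,0,0,0,1,0,0,-5,0,0,0,1,0,0,-8,0,0,0,1,0,0,-11,0,0,0,1,0,0,-12,0,0,0,1])

```text
clock: 20.97
tcp_pos: [0.6348, 0.1759, 0.2563]
orientation: [-0.006, 0.962, 0.272, 0.005]
wrist_force: [0.1, -0.7, -0.0]
finger_gap: 0.0853
```

Request:
send_rows(series=[-2.9,2.6,0,0,0,0,1,-5.7,5.3,0,0,0,0,1,-8.6,7.9,0,0,0,0,1,-11.5,10.6,0,0,0,0,1,-14.3,13.2,0,0,0,0,1,-17.2,15.9,0,0,0,0,1,-20,18.5,0,0,0,0,1,-22.9,21.2,0,0,0,0,1,-22.9,21.2,0,0,0,0,1,-22.9,21.2,0,0,0,0,1])

```text
clock: 21.8
tcp_pos: [0.5483, -0.1267, 0.2466]
orientation: [-0.007, 0.963, 0.27, 0.001]
wrist_force: [-0.3, 0.0, -1.0]
finger_gap: 0.085
```

Run:
```python
from h import *
rel([.55,-.125,.25]); c=cam("wrist"); im=read_camera("wrist"); cv2.imwrite("pics/w5.png",cv2.resize(im,(800,600)))
np.savez("w5.npz",K=c[0],D=c[1],t=c[2],M=c[3])
for r in silhouettes("wrist","clamp_ball")[:2]:
    ys,xs=np.nonzero(r["pixels"]);print(r["p"],r["box"],xs.mean(),ys.mean())
```

```text
tcp [ 0.5483 -0.1267  0.2466] yaw 31.28 tilt [-0.09  0.8 ] clock 21.8 F [-0.3  0.  -1. ]
[ 0.24 -0.07 -0.33]
0.58 [244.2, 113.0, 88.1, 93.4] 286.53774027191747 158.74402250351616
```

View pics/w5.png

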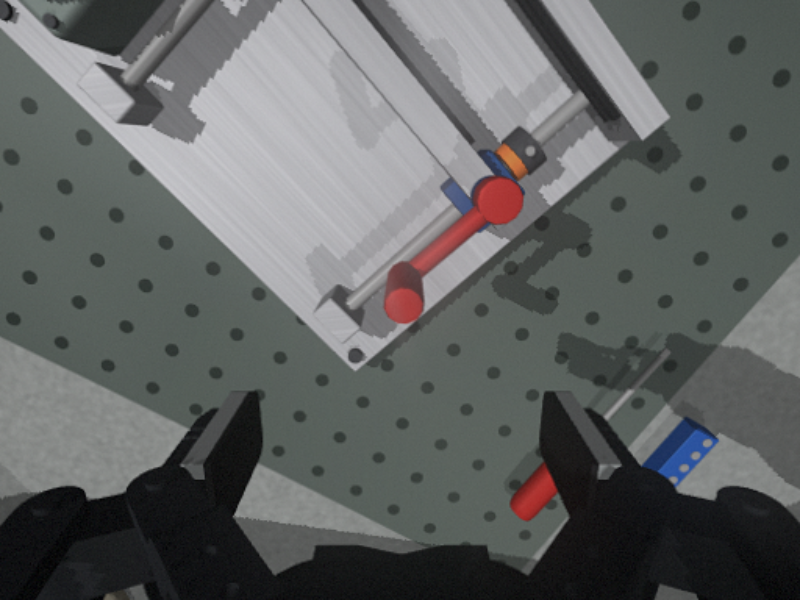

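Run:
```python
from h import *
z=np.load("w5.npz");c=(z["K"],z["D"],z["t"],z["M"]);S=1.5625
f=lambda u,v,h:at_z("w",((u+.5)/S-.5,(v+.5)/S-.5),h,c)
k=f(404,305,.173);O=np.array([.6365,-.0174]);x=np.array([.9614,-.2753]);y=np.array([.2753,.9614])
for hz in(.127,.135,.145):
    h=f(497,201,hz);d=(k-h)[:2];print(k,h,"r",np.linalg.norm(d),"frame y",(h[:2]-O)@y,"phi",164.02-np.degrees(np.arctan2(d[1],d[0])))
rel([k[0],k[1],.135])
```

```text
[ 0.55576746 -0.1242621   0.173     ] [ 0.61842917 -0.1436255   0.127     ] r 0.06558529713392111 frame y -0.12632809030452832 phi 1.1919271261352264
[ 0.55576746 -0.1242621   0.173     ] [ 0.6183768  -0.14194924  0.135     ] r 0.06505969772226856 frame y -0.12473095325551886 phi -0.20501065073767677
[ 0.55576746 -0.1242621   0.173     ] [ 0.61831134 -0.13985391  0.145     ] r 0.06445805611950073 frame y -0.12273453194425701 phi -1.9818286534498384
tcp [ 0.5491 -0.1244  0.2469] yaw 31.51 tilt [-0.07  0.81] clock 21.9 F [0.1 0.  0.4]
[ 0.51  0.48 11.19]
```

Request:
send_rows(series=[0.5,0.4,2,0,0,0,1,0.5,0.4,4.5,0,0,0,1,0.5,0.4,7,0,0,0,1,0.5,0.4,9,0,0,0,1,0.5,0.4,11,0,0,0,1,0.5,0.4,11,0,0,0,1,0.5,0.4,11,0,0,0,1])

```text
clock: 22.48
tcp_pos: [0.555, -0.1222, 0.1364]
orientation: [-0.007, 0.962, 0.273, 0.0]
wrist_force: [0.9, -0.7, 0.3]
finger_gap: 0.0856
```

Request:
send_rows(series=[0,0,0,0,0,0,0,0,0,0,0,0,0,0,0,0,0,0,0,0,0,0,0,0,0,0,0,0,0,0,0,0,0,0,0,0,0,0,0,0,0,0,0,0,0,0,0,0,0,0,0,0,0,0,0,0], newtons=40)

```text
clock: 23.15
tcp_pos: [0.5551, -0.1238, 0.1381]
orientation: [-0.007, 0.962, 0.272, 0.002]
wrist_force: [-3.7, 4.3, 5.6]
finger_gap: 0.0192
```

Run:
```python
from h import *
import json
rel([.5558,-.1243,.135]); s=get_state(); print(s["finger_gap"],s["ft_torque"])
y=np.radians(31.4);T=np.array([[np.cos(y),np.sin(y)],[np.sin(y),-np.cos(y)]])
a=lambda d:.068*np.array([np.cos(np.radians(d)),np.sin(np.radians(d))])
for A,B in((163,113),(113,80)):
    print([float(v) for d in np.linspace(A,B,11)[1:] for v in list((T.T@(a(d)-a(A))*100).round(2))+[0,0,0,0,0]])
```

```text
tcp [ 0.5551 -0.1238  0.1381] yaw 31.53 tilt [-0.04  0.79] clock 23.15 F [-3.7  4.3  5.6]
[0.04 0.09 0.31]
0.019169319993889246 [ 0.20518176  0.44428047 -0.06282176]
[0.46, -0.37, 0.0, 0.0, 0.0, 0.0, 0.0, 0.95, -0.71, 0.0, 0.0, 0.0, 0.0, 0.0, 1.47, -1.0, 0.0, 0.0, 0.0, 0.0, 0.0, 2.01, -1.24, 0.0, 0.0, 0.0, 0.0, 0.0, 2.57, -1.43, 0.0, 0.0, 0.0, 0.0, 0.0, 3.15, -1.58, 0.0, 0.0, 0.0, 0.0, 0.0, 3.73, -1.67, 0.0, 0.0, 0.0, 0.0, 0.0, 4.32, -1.71, 0.0, 0.0, 0.0, 0.0, 0.0, 4.92, -1.7, 0.0, 0.0, 0.0, 0.0, 0.0, 5.51, -1.64, 0.0, 0.0, 0.0, 0.0, 0.0]
[0.39, 0.07, 0.0, 0.0, 0.0, 0.0, 0.0, 0.77, 0.16, 0.0, 0.0, 0.0, 0.0, 0.0, 1.14, 0.27, 0.0, 0.0, 0.0, 0.0, 0.0, 1.51, 0.4, 0.0, 0.0, 0.0, 0.0, 0.0, 1.87, 0.56, 0.0, 0.0, 0.0, 0.0, 0.0, 2.22, 0.73, 0.0, 0.0, 0.0, 0.0, 0.0, 2.56, 0.93, 0.0, 0.0, 0.0, 0.0, 0.0, 2.89, 1.14, 0.0, 0.0, 0.0, 0.0, 0.0, 3.2, 1.38, 0.0, 0.0, 0.0, 0.0, 0.0, 3.5, 1.63, 0.0, 0.0, 0.0, 0.0, 0.0]
```

Request:
send_rows(series=[0.46,-0.37,0,0,0,0,0,0.95,-0.71,0,0,0,0,0,1.47,-1.0,0,0,0,0,0,2.01,-1.24,0,0,0,0,0,2.57,-1.43,0,0,0,0,0,3.15,-1.58,0,0,0,0,0,3.73,-1.67,0,0,0,0,0,4.32,-1.71,0,0,0,0,0,4.92,-1.7,0,0,0,0,0,5.51,-1.64,0,0,0,0,0])

```text
clock: 23.98
tcp_pos: [0.5919, -0.0818, 0.138]
orientation: [-0.007, 0.963, 0.271, -0.0]
wrist_force: [-8.3, -0.5, 5.2]
finger_gap: 0.0192
```

Run:
```python
from h import *
rel([.5558,-.1243,.135]); s=get_state(); print(s["finger_gap"]); d=s["tcp_pos"][:2]-[.6195,-.143]; print(np.linalg.norm(d),np.degrees(np.arctan2(d[1],d[0])))
```

```text
tcp [ 0.5919 -0.0818  0.138 ] yaw 31.44 tilt [-0.26  0.71] clock 23.9833 F [-8.3 -0.5  5.2]
[-5.29  1.75  0.27]
0.01917731266185497
0.06714308754513892 114.31267475053002
```

Moving as expected; finishing the swing.

Request:
send_rows(series=[0.39,0.07,0,0,0,0,0,0.77,0.16,0,0,0,0,0,1.14,0.27,0,0,0,0,0,1.51,0.4,0,0,0,0,0,1.87,0.56,0,0,0,0,0,2.22,0.73,0,0,0,0,0,2.56,0.93,0,0,0,0,0,2.89,1.14,0,0,0,0,0,3.2,1.38,0,0,0,0,0,3.2,1.38,0,0,0,0,0])

```text
clock: 24.82
tcp_pos: [0.6268, -0.0705, 0.1381]
orientation: [-0.012, 0.962, 0.273, 0.002]
wrist_force: [-4.0, 18.3, 7.4]
finger_gap: 0.0175
```

Run:
```python
from h import *
rel([.5558,-.1243,.135]); s=get_state(); print(s["finger_gap"]); d=s["tcp_pos"][:2]-[.6195,-.143]; print(np.linalg.norm(d),np.degrees(np.arctan2(d[1],d[0])))
```

```text
tcp [ 0.6268 -0.0705  0.1381] yaw 31.69 tilt [-0.19  1.37] clock 24.8167 F [-4.  18.3  7.4]
[-8.87  0.85  0.21]
0.0175096456486179
0.0728885907242559 84.22836566249043
```

Request:
send_rows(series=[3,1.2,0,0,0,0,1,0,0,0,0,0,0,1,0,0,0,0,0,0,1,0,0,0,0,0,0,1,0,0,-3,0,0,0,1,0,0,-6,0,0,0,1,0,0,-9,0,0,0,1,0,0,-12,0,0,0,1,0,0,-12,0,0,0,1,0,0,-12,0,0,0,1])

```text
clock: 25.65
tcp_pos: [0.6304, -0.0786, 0.2621]
orientation: [-0.004, 0.962, 0.272, 0.005]
wrist_force: [-0.8, -0.7, -0.5]
finger_gap: 0.0853
```

I put a stray shift (3, 1.2 cm) in the first row of that call, so I'm checking the lever and rail before going on.

Run:
```python
from h import *
rel([.62,-.1,.26]); c=cam("wrist"); im=read_camera("wrist"); cv2.imwrite("pics/w6.png",cv2.resize(im,(800,600)))
np.savez("w6.npz",K=c[0],D=c[1],t=c[2],M=c[3])
H=np.array([.6205,-.143])
for phi in (1.2,1.4):
    a=np.radians(164)-phi; print(phi,proj("w",[[H[0]+.068*np.cos(a),H[1]+.068*np.sin(a),.173],[*H,.13]],c)*1.5625)
```

```text
tcp [ 0.6304 -0.0786  0.2621] yaw 31.51 tilt [0.44 0.65] clock 25.65 F [-0.8 -0.7 -0.5]
[-2.    1.28  0.18]
1.2 [[377.27333527 332.63426943]
 [480.36149166 353.51199056]]
1.4 [[391.14847442 311.44218288]
 [480.36149166 353.51199056]]
```

View pics/w6.png

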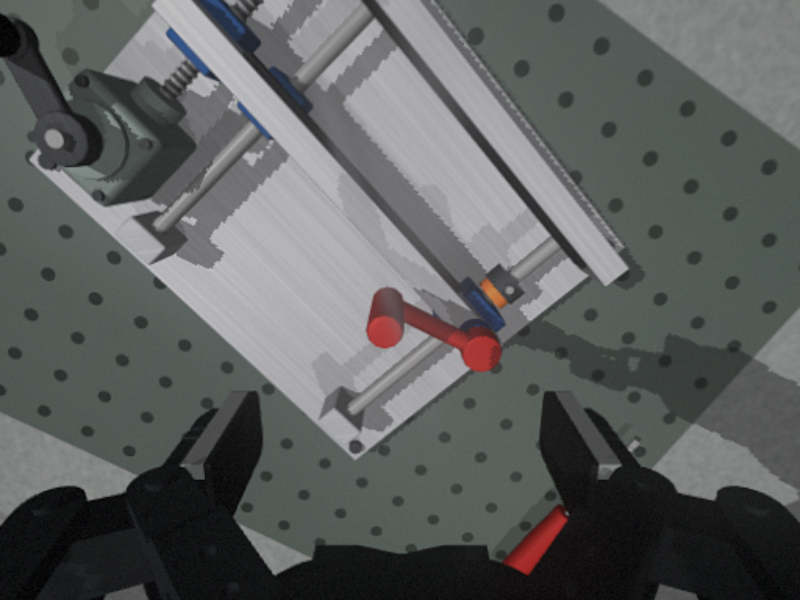

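Run:
```python
from h import *
z=np.load("w6.npz");c=(z["K"],z["D"],z["t"],z["M"]);S=1.5625
f=lambda u,v,h:at_z("w",((u+.5)/S-.5,(v+.5)/S-.5),h,c)
k=f(384.5,332,.173);h=f(481,353,.13);d=(k-h)[:2];print(k,h,np.linalg.norm(d),np.radians(164.02)-np.arctan2(d[1],d[0]))
s=get_state()
t=np.array([.99,-.1,0]); k[2]=.14
rel([k-.045*t+[0,0,.12],k-.045*t])
```

```text
[ 0.61659224 -0.07806631  0.173     ] [ 0.62105375 -0.14288768  0.13      ] 0.06497472878665245 1.2231733631376398
tcp [ 0.6294 -0.0784  0.2599] yaw 31.52 tilt [0.22 0.7 ] clock 25.7 F [-0.3  1.2 -0.5]
[-4.64 -3.41 -0.02]
[-4.75 -3.31 11.97]
```

Request:
send_rows(series=[-1.5,-1.1,0,0,0,7,0,-3,-2.3,0,0,0,14,0,-4.6,-3.4,0,0,0,21,0,-4.6,-3.4,0,0,0,28,0,-4.6,-3.4,2,0,0,28,0,-4.6,-3.4,5,0,0,28,0,-4.6,-3.4,8,0,0,28,0,-4.6,-3.4,11,0,0,28,0,-4.6,-3.4,12,0,0,28,0,-4.6,-3.4,12,0,0,28,0], newtons=40)

```text
clock: 26.53
tcp_pos: [0.5685, -0.0707, 0.1342]
orientation: [-0.008, 0.999, 0.031, -0.004]
wrist_force: [-1.2, 0.2, 0.1]
finger_gap: -0.0001
```

Run:
```python
from h import *
k=np.array([.6166,-.0781,.14])
rel([k]); s=get_state(); print(s["finger_gap"],s["joint_pos"][5])
```

```text
tcp [ 0.5685 -0.0707  0.1342] yaw 3.53 tilt [-0.44  0.88] clock 26.5333 F [-1.2  0.2  0.1]
[ 4.75  1.02 -0.62]
-0.00010766582669866788 2.8094477099737114
```

Request:
send_rows(series=[0.6,0.3,-0.5,0,0,0,0,1.2,0.6,-0.6,0,0,0,0,1.8,0.6,-0.6,0,0,0,0,2.3,0.6,-0.6,0,0,0,0,2.7,0.6,-0.6,0,0,0,0,3.1,0.6,-0.6,0,0,0,0,3.4,0.6,-0.6,0,0,0,0,3.7,0.6,-0.6,0,0,0,0,3.7,0.6,-0.6,0,0,0,0,3.7,0.6,-0.6,0,0,0,0])

```text
clock: 27.37
tcp_pos: [0.6059, -0.0755, 0.1439]
orientation: [-0.006, 1.0, 0.031, -0.003]
wrist_force: [-11.1, -2.9, 7.7]
finger_gap: 0.0004
```

Request:
send_rows(series=[0.2,0,0,0,0,0,0,0.4,0,0,0,0,0,0,0.6,0,0,0,0,0,0,0.6,0,0,0,0,0,0,0.6,0,0,0,0,0,0])

```text
clock: 27.78
tcp_pos: [0.6064, -0.0754, 0.1437]
orientation: [-0.006, 1.0, 0.03, -0.008]
wrist_force: [-26.7, -4.1, 16.7]
finger_gap: 0.0
```

Blocked firmly: 27 N with only 0.5 mm more travel, so the lever is at its end. I'll back off, lift and check.

Request:
send_rows(series=[-0.8,0,0,0,0,0,0,-1.8,0,0,0,0,0,0,-3,0,0,0,0,0,0,-3,0,-3,0,0,0,0,-3,0,-6,0,0,0,0,-3,0,-9,0,0,0,0,-3,0,-12,0,0,0,0,-3,0,-12,0,0,0,0,-3,0,-12,0,0,0,0,-3,0,-12,0,0,0,0])

```text
clock: 28.62
tcp_pos: [0.5851, -0.0782, 0.2633]
orientation: [-0.007, 0.999, 0.031, 0.0]
wrist_force: [-0.2, 0.9, 0.3]
finger_gap: 0.0002
```

Run:
```python
from h import *
rel([.62,-.1,.26]); c=cam("wrist"); im=read_camera("wrist"); cv2.imwrite("pics/w7.png",cv2.resize(im,(800,600)))
np.savez("w7.npz",K=c[0],D=c[1],t=c[2],M=c[3])
H=np.array([.621,-.143])
for phi in (1.2,1.4):
    a=np.radians(164)-phi; print(phi,proj("w",[[H[0]+.068*np.cos(a),H[1]+.068*np.sin(a),.173],[*H,.13]],c)*1.5625)
```

```text
tcp [ 0.5851 -0.0782  0.2633] yaw 3.55 tilt [-0.02  0.78] clock 28.6167 F [-0.2  0.9  0.3]
[3.35 2.4  0.3 ]
1.2 [[398.63663558 251.29428752]
 [519.02920109 232.30342914]]
1.4 [[400.6062286  223.60722004]
 [519.02920109 232.30342914]]
```

View pics/w7.png

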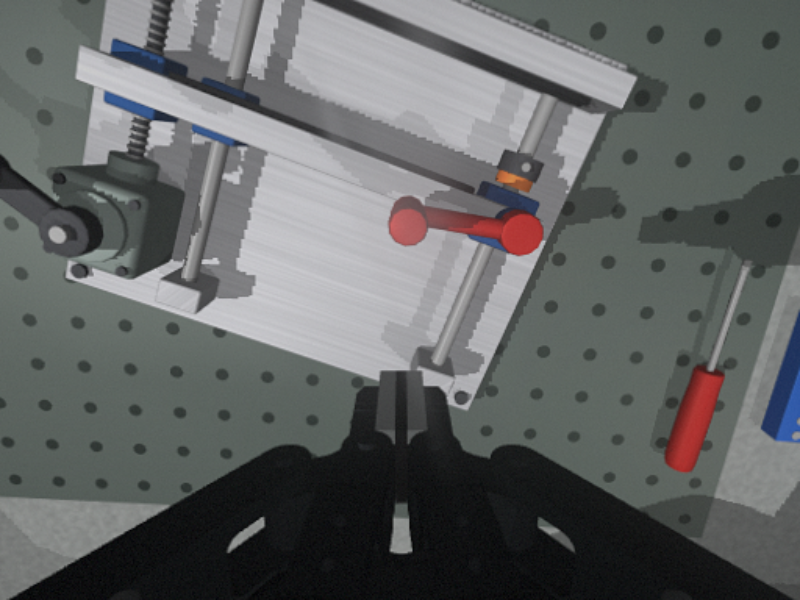

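The knob at (408,226) and hub at (522,234) match a lever angle of about 1.4 rad, and a blue-to-orange gap is visible. The arm is clear of everything, so I'm handing in.

```bash
python3 -c "
from h import *
print(hand_in())"
```

```text
the job is handed in; nothing more can be done
None
```

I wound the rail in to its closed stop, wound it back out three turns, and swung the clamp lever tight. I handed the job in at about 29 s of the 72 s; hand-in gives no verdict.

- **Stop:** The screw's drag was a steady 9 N or so, then the force rose sharply at the stop. It peaked briefly at 36 N while the crank was moving. I backed off at once, then held at 14–20 N.
    - That rise was much steeper than the 6.5 N per 10° described.
    - The handle went no more than about 11° past first touch, well under the 25° limit. When I wound back through the same angle there was no obstruction, so I take it to be the real stop.
- **Three turns out:** The crank's play was about 62°. From the point where the drag returned I turned about 1085° counter-clockwise: three turns plus about 5° for the estimated squash. I estimate this is good to about 10°, against 36° allowed. The gap was only checked by eye in the last picture and looked like about 3 mm.
- **Clamp:** The first swing, gripping the knob, slipped at about 1.22 rad. I pushed the rest with closed fingers to a firm end, where it took 27 N for only 0.5 mm more travel. The last picture puts the lever at about 1.4 rad.
- **A mistake of mine:** After that first swing I sent a stray 3 cm shift in one row while the gripper was opening. The lever was still at about 1.22 rad afterwards, and I saw nothing disturbed.
- **Loose parts:** I never touched any of them. At the end the arm was clear of everything.

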